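# Trim a guarded kiln dial with its cover propped open

### The job

Stand the loose cover rest upright in the lipped steel tray on the hinge side of the kiln control box, with its cross bar parallel to the cover's hinge, then swing the clear cover by its orange handle gently right over until it leans on the rest, and let go. With the cover propped there, turn the black knob until its white pointer line is on the green mark; finally swing the cover back and lower it, without dropping it, until it is fully shut, leaving the rest standing in its tray. Never let the cover fall back past the rest, and do not disturb the tape roll, the paste pot or the jar.

Things in the scene. Friction and masses are not known exactly. Their poses are not given: they have to be found in the camera images.
- control_box: Grey kiln control box, fixed. Origin on the worktop under the housing; z up, +x to the hinge side and tray, -x to the handle side, y along the hinge. Dark base plate x -85 to 200, y +-75, 6 mm thick; housing x -75 to 70, y +-70, top panel at z 70 mm; hinge wall at x 63 to 71 up to z 110. Cover shut: 119 mm high in all.
- tray (a point): Centre of the place for the rest's foot, on the tray floor (z 6 mm, box x 140 mm, y 0). Tray: box x 71 (hinge wall) to 194 mm, y +-67 mm, with lips 7 mm high over the floor at the far end and the two sides. Axes as the control box.
- cover_hinge (a point): Middle of the cover's hinge axis, box x 71, y 0, z 112 mm. The axis runs along the box's y. Axes as the control box.
- cover (a joint): Cover angle, rad: 0 shut, grows as the handle side is lifted up and over towards the tray (1.57 upright). Free hinge: it falls shut below about 1.57 and falls over backwards above it; on the rest it comes to lie at about 1.95 to 2.3 rad. Its stop is at 2.7.
- cover_panel: Clear plastic cover with orange rims, 150 mm from hinge to free edge, 150 mm wide, 35 mm deep skirts on three sides (none at the hinge), about 0.15 kg. Origin at the middle of the hinge axis; shut, its axes are those of the box; it turns about its y. Its flat outer face lies at its z +6 mm.
- cover_handle (a point): Centre of the cover's orange handle: a round bar 20 mm thick, 40 mm long, parallel to the hinge, 176 mm from the hinge axis, 26 mm beyond the cover's free edge, on a stem 20 mm wide at its middle. Best pinched over its two flat ends (40 mm apart along the hinge direction), about which the fingers can turn.
- knob (a joint): Knob angle, rad, positive anticlockwise seen from above; at 0 the white pointer points to the box's -x (handle side). Range -1.6 to 1.6. Holds where it is left (about 0.05 N m of friction). It starts between -0.9 and -0.4.
- knob_grip (a point): Point to grip the knob: on its vertical axis (box x -10, y 0, z 100 mm). The grip is a black bar 60 mm long, 16 mm wide, its top at z 104.5 mm, over a disc of 62 mm diameter whose top is at z 79.5 mm. The point's x axis runs along the bar; the pointer end is its -x end.
- knob_pointer (a point): Point 35 mm from the knob's axis, just beyond the bar's end with the white line: shows where the pointer points.
- set_ring (a joint): Angle of the flat aluminium set ring round the knob, rad, same sense and zero as the knob: the pointer is on the green mark when both joints are equal. Cannot be touched. Lies between 0.15 and 0.55.
- green_mark (a point): Middle of the green mark (10 mm wide) on the set ring, 35 mm from the knob's axis.
- rest: Loose cover rest, about 0.6 kg: dark steel foot 90 (its x) by 110 (its y) by 14 mm, a wooden upright 16 by 50 mm, and on top a round black rubber cross bar 24 mm thick, 90 mm long, along the rest's y, its centre 169 mm over the underside; whole height 181 mm. Origin: centre of the underside. Both ways round are alike.
- rest_bar (a point): Centre of the rest's cross bar; grip it there from above across its 24 mm.
- roll: Grey duct tape roll lying flat, 100 mm wide, 48 mm high. Leave alone.
- pot: White and blue paste pot, 69 mm wide, 41 mm high. Leave alone.
- jar: Clear glass jar with black lid, 62 mm wide, 85 mm high. Leave alone.

How it is judged:
By the outcome, as a careful person would: the job done as asked, in the order asked, and still so for the second after the job is handed in, with the robot touching nothing.
It also fails if it takes over 72 s, if anything falls off the work surface, if the arm or the gripper's body presses on something with over 40 N, if the wrist force passes 120 N, or if a joint passes its speed limit or range.

### The arm

A 6-joint arm with a two-finger parallel gripper is mounted at the origin on a cart in front of the work surface, level with it; the furniture and walls round the work are solid. World frame = base frame: x ahead of the robot, y to its left, z up, the work surface at z = 0. Lengths are in m, angles in degrees, forces in N, time in s.
With the tool pointing down it reaches from about 0.4 to 0.825 m from the base axis. Payload 7 kg.
Tool frame: the origin (TCP) lies midway between the tips of the shut fingers; the grasp point (between the pads) lies 19 mm behind it; z points along the fingers, y is the line along which they close (so a half turn about z gives the same grasp; the last joint's range is limited). The gripper opens to 88 mm and grips with 3 to 60 N. Pads are 19 mm wide; open, the fingers measure 130 mm over their backs; the gripper's body (78 mm by 193 mm) begins 47 mm behind the grasp point.
Start: joints at [16.507, 20.546, 0.682, 0, -70.136, -16.507], TCP at [0.675, -0, 0.227] pointing down, gripper open.
Joint ranges: [-176.03, 176.03], [-82.01, 121.73], [-58.28, 71.71], [-173.87, 95.51], [-174.79, -0.11], [-173.66, 173.66]. Speed limits (degrees/s): [136.94, 136.94, 172.46, 180, 180, 180].

### API

Orientations are given as a 3x3 rotation matrix whose columns are the frame's x, y, z axes.
In Python, from rig import robot, jaws, solver, imaging, order, nets gives the robot as it stands. Calls block until the motion is done:
- robot.goto(position, orientation): joint-space move of the TCP to a pose.
- robot.servo_line(position, ori=None, speed=0.15): straight line of the TCP; ori=None keeps the orientation; speed is the mean speed in m/s.
- robot.movej(angles): joint-space move.
- jaws.move_gripper(opening): opening from 0.0 (shut) to 1.0 (fully open); the grip force is fixed at half the most; returns when the fingers have stopped.
- robot.dwell(seconds).
- solver.ik(position, orientation): joint angles nearest the present ones, or None.
- robot.get_state(): the state.
- imaging.grab_frame(name): name is "scene" or "side" or "wrist"; returns (picture, depth): 384x512x3 uint8, red, green, blue; 384x512 float32, m along the optical axis (not along the pixel's ray), 0 where there is no reading.
- imaging.camera_info(name): a dict with "vfov" (degrees; the focal length in pixels is half the picture's height over the tangent of half this angle, whatever the lens; pixels are square), "cx", "cy" (the principal point, pixels), "k1" (the pictures are not rectified: a ray, as slopes to the right and down, at radius r is drawn at 1 + k1 r^2 times it, then the intrinsics apply), "view" (4x4, takes a point from world to camera coordinates); the wrist camera has in their place "T_tool_cam" (4x4, takes a point from camera to tool coordinates, whose origin is the TCP and whose axes are the flange's). Camera axes: x right, y down, z forward; pixel columns grow to the right and rows downward; lengths in m; the calibration is good to about 2 mm. A picture is of the moment at which its call begins: read the wrist's pose just before it. camera_info takes no time and is no camera call.
A pose or a line that the arm cannot do raises robot.Unreachable and nothing moves.
- order.job_done(): hands the job in; it is judged then, once.
Trained networks look in the newest picture that a camera, given by its name, has taken for a name from the list of things; names that differ only in an ending like _2 or _b are one class to them, and where a whole thing is asked for, a point or a joint stands for the part that bears it (a point fixed in the world has none). Each returns a list of dicts, best first, with "p" (0 to 1); they miss things now and then, are a little off and sometimes report something else, mostly with a low value. They report only what shows in the picture. A call takes as long as a camera call.
- nets.search_frame(camera, label): "bbox" ([centre column, centre row, width, height] in pixels, round what is visible of it).
- nets.landmark_of(camera, label): "pixel" ([column, row] in pixels: a listed point, or the origin of a listed thing).
The state is a dict: "t": time; "qpos": joint angles; "qvel": joint speeds; "effort": joint torques, N m; "position": TCP position; "tcp_rot": TCP orientation; "force": force on the tool from outside, world axes, zero at the start; "ft_torque": the same for the moment, N m; "grip_width": opening from 0.0 (shut) to 1.0 (fully open); "finger_force": force on a finger pad.
Only numpy, scipy, OpenCV 4.12 (cv2) and the standard library are available. Lean on these libraries where they do the work, as an engineer would, in place of code of your own. Each camera call takes 0.05 s, during which the arm holds its last target. There are 200 camera calls.

## Working session

There is one attempt and no reset: what is moved stays moved. The work goes in short steps, each a Python script; the robot and the scene stay as the last script left them, time stands still between calls to the robot, and variables do not carry over. Pictures are saved under pics/ and viewed, at most 10 in all, crops included, and the job is handed in when it is done.

```bash
ls; mkdir -p pics; python3 - <<'E'
from rig import robot, jaws, solver, imaging, order, nets
import cv2, numpy as np
s=robot.get_state(); print({k:np.round(v,3).tolist() for k,v in s.items()})
ims=[]
for c in ("scene","side","wrist"):
    im,d=imaging.grab_frame(c); np.savez('/tmp/%s0.npz'%c,im=im,d=d)
    i=imaging.camera_info(c); print(c,{k:np.round(v,4).tolist() for k,v in i.items()})
    cv2.imwrite('pics/%s0.png'%c,im[:,:,::-1])
    for l in ("control_box","tray","cover_hinge","cover_handle","knob_grip","knob_pointer","green_mark","rest","rest_bar","roll","pot","jar"):
        r=nets.landmark_of(c,l)
        print(l,[(np.round(x["pixel"],1).tolist(),round(x["p"],2)) for x in r[:2]])
print(robot.get_state()["t"])
E
```

```text
pics
rig.py
{'t': 0.0, 'qpos': [16.507, 20.591, 0.635, -0.019, -70.135, -16.507], 'qvel': [-0.077, 0.118, -0.019, 0.024, -0.081, 0.008], 'effort': [-0.001, -58.273, 29.306, 6.997, 0.007, -0.0], 'position': [0.675, -0.0, 0.226], 'tcp_rot': [[-0.0, -1.0, -0.002], [-1.0, 0.0, -0.0], [0.0, 0.002, -1.0]], 'force': [-0.594, -1.083, -0.046], 'ft_torque': [0.012, 0.006, 0.0], 'finger_force': 0.0, 'grip_width': 0.998}
scene {'vfov': 52.6534, 'cx': 258.6658, 'cy': 196.9062, 'k1': -0.0205, 'view': [[0.8673, -0.4978, 0.0051, -0.5022], [-0.2922, -0.5173, -0.8044, 0.281], [0.4031, 0.6961, -0.5941, 1.2189], [0.0, 0.0, 0.0, 1.0]]}
control_box [([237.9, 239.3], 0.56), ([324.7, 249.5], 0.23)]
tray [([245.3, 234.5], 0.5)]
cover_hinge [([229.0, 203.9], 0.61)]
cover_handle [([246.2, 234.5], 0.77)]
knob_grip []
knob_pointer []
green_mark []
rest [([285.2, 316.0], 0.79)]
rest_bar [([289.9, 273.4], 0.85)]
roll [([177.6, 191.6], 0.65)]
pot [([322.9, 245.2], 0.94)]
jar [([213.0, 177.7], 0.6)]
side {'vfov': 42.0884, 'cx': 260.6431, 'cy': 186.7025, 'k1': -0.1614, 'view': [[-0.9566, -0.2913, -0.004, 0.5552], [-0
[... 257 characters left out ...]
.5], 0.6)]
knob_pointer []
green_mark []
rest [([316.5, 169.9], 0.86), ([235.3, 176.1], 0.25)]
rest_bar [([322.1, 126.8], 0.83), ([291.0, 307.3], 0.48)]
roll [([292.6, 305.7], 0.73)]
pot [([233.9, 176.9], 0.55)]
jar [([224.4, 300.5], 0.86)]
wrist {'vfov': 67.1718, 'cx': 258.6929, 'cy': 193.0514, 'k1': -0.046, 'T_tool_cam': [[0.0005, -0.9581, -0.2863, 0.078], [1.0, 0.0005, -0.0, 0.0003], [0.0002, -0.2863, 0.9581, -0.1583], [0.0, 0.0, 0.0, 1.0]]}
control_box [([400.3, 149.6], 0.84)]
tray [([372.5, 246.1], 0.9)]
cover_hinge [([431.1, 234.4], 0.62)]
cover_handle [([498.3, 57.9], 0.97)]
knob_grip []
knob_pointer []
green_mark []
rest [([371.0, 246.3], 0.74)]
rest_bar []
roll []
pot []
jar []
1.95
```

```bash
python3 -c "
import cv2,numpy as np
a=[cv2.imread('pics/%s0.png'%c) for c in ('scene','side','wrist')]
cv2.imwrite('pics/a.png',a[0][100:384,100:450].repeat(2,0).repeat(2,1)[:600])
cv2.imwrite('pics/b.png',a[1][60:350,130:430].repeat(2,0).repeat(2,1))
cv2.imwrite('pics/c.png',a[2])"
```

```text
(no output)
```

View pics/a.png

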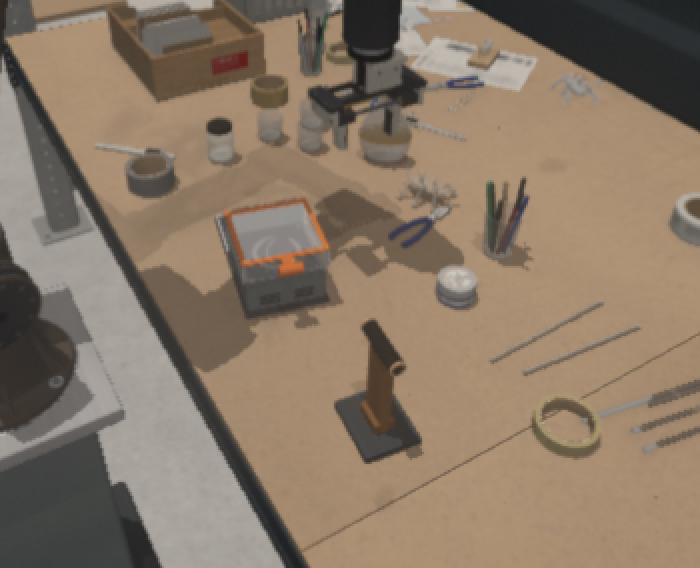

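View pics/b.png

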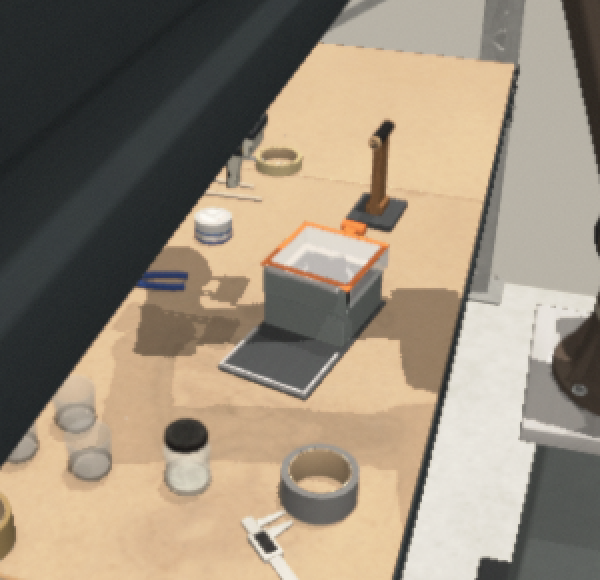

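The scene view shows the box at about (237,235) with its orange handle at (245,232) pointing towards −y, and the rest standing at (290,310) with its bar at (291,273). The side view shows the tray at (272,238), the bar at (321,126) and the jar and roll at (224,290) and (290,300). The networks' reports agree, except for the scene "tray", which they put on the handle because the tray is hidden there.

```bash
cat > h.py <<'E'
import numpy as np, cv2
from scipy.optimize import least_squares
from rig import robot, jaws, solver, imaging, order, nets
def cam(name, st=None):
    i=imaging.camera_info(name); f=192/np.tan(np.radians(i["vfov"])/2)
    K=np.array([[f,0,i["cx"]],[0,f,i["cy"]],[0,0,1]]); D=np.array([i["k1"],0,0,0,0.])
    if name=="wrist":
        T=np.eye(4); T[:3,:3]=st["tcp_rot"]; T[:3,3]=st["position"]; V=np.linalg.inv(T@np.array(i["T_tool_cam"]))
    else: V=np.array(i["view"])
    return K,D,V
def proj(c,P):
    K,D,V=c; return cv2.projectPoints(np.atleast_2d(np.asarray(P,float)),cv2.Rodrigues(V[:3,:3])[0],V[:3,3],K,D)[0][:,0]
def ray(c,px):
    K,D,V=c; n=cv2.undistortPoints(np.array(px,float).reshape(-1,1,2),K,D)[:,0]
    d=np.c_[n,np.ones(len(n))]@V[:3,:3]; return -V[:3,:3].T@V[:3,3], d
def tri(obs):  # [(cam,pixel)]
    A=np.zeros((3,3));b=np.zeros(3)
    for c,p in obs:
        o,d=ray(c,p);d=d[0]/np.linalg.norm(d[0]);M=np.eye(3)-np.outer(d,d);A+=M;b+=M@o
    return np.linalg.solve(A,b)
def onz(c,px,z):
    o,d=ray(c,px); return o+d*((z-o[2])/d[:,2:3])
def cloud(c,depth):
    v,u=np.nonzero(depth>0); o,d=ray(c,np.c_[u,v]); return o+d*depth[v,u][:,None],u,v
def Rz(a): return np.array([[np.cos(a),-np.sin(a),0],[np.sin(a),np.cos(a),0],[0,0,1]])
BOX={"control_box":(0,0,0),"tray":(.14,0,.006),"cover_hinge":(.071,0,.112),"cover_handle":(-.105,0,.112)}
def fitbox(obs,x0): # obs [(cam,label,pixel)]
    def f(q): return np.concatenate([proj(c,Rz(q[2])@BOX[l]+[q[0],q[1],0])[0]-p for c,l,p in obs])
    return least_squares(f,x0,loss="soft_l1")
def down(yaw): # tool z down, finger closing axis y at world yaw
    y=np.array([np.cos(yaw),np.sin(yaw),0]);z=np.array([0,0,-1.]);return np.c_[np.cross(y,z),y,z]
E
python3 - <<'E'
from h import *
sc,si=cam("scene"),cam("side")
print("bar",tri([(sc,[289.9,273.4]),(si,[322.1,126.8])]),"rest",tri([(sc,[285.2,316]),(si,[316.5,169.9])]))
print("handle",tri([(sc,[246.2,234.5]),(si,[306.1,174.1])]),"hinge",tri([(sc,[229,203.9]),(si,[285.2,201.2])]))
print("tray",onz(si,[272.3,241.2],.006),"pot",onz(sc,[322.9,245.2],0),onz(si,[233.9,176.9],0),"roll",onz(si,[292.6,305.7],0),"jar",onz(si,[224.4,300.5],0))
w=None
obs=[(sc,"control_box",[237.9,239.3]),(sc,"cover_hinge",[229,203.9]),(sc,"cover_handle",[246.2,234.5]),(si,"control_box",[289.1,216.8]),(si,"tray",[272.3,241.2]),(si,"cover_hinge",[285.2,201.2]),(si,"cover_handle",[306.1,174.1])]
r=fitbox(obs,[.6,0,1.5]); print(r.x,np.degrees(r.x[2]),np.round(r.fun,1))
b=tri([(sc,[289.9,273.4]),(si,[322.1,126.8])])
for n,c in (("scene",sc),("side",si)):
    P,u,v=cloud(c,np.load('/tmp/%s0.npz'%n)["d"])
    m=(np.linalg.norm(P[:,:2]-b[:2],axis=1)<.07)&(P[:,2]>.16)&(P[:,2]<.2)
    q=P[m]; w,V=np.linalg.eigh(np.cov(q[:,:2].T)); print(n,len(q),q.mean(0),q[:,2].max(),np.degrees(np.arctan2(V[1,1],V[0,1])),np.sqrt(w))
E
```

```text
bar [ 0.46019147 -0.37490586  0.16747106] rest [ 0.46406199 -0.37253382 -0.01616804]
handle [ 0.46175565 -0.12239387  0.10921106] hinge [0.48664381 0.05229037 0.10824539]
tray [[0.50623283 0.12325956 0.006     ]] pot [[ 0.72758838 -0.19856949  0.        ]] [[ 0.74758502 -0.2123055   0.        ]] roll [[ 3.84195659e-01  3.61611211e-01 -1.11022302e-16]] jar [[0.55909718 0.39440309 0.        ]]
[ 0.47934629 -0.01871082  1.40441971] 80.46732219205938 [-0.6 -0.6  1.3 -1.1  0.  -0.7  3.2  1.3  1.5 -0.5 -1.2 -1.4 -0.  -0.7]
scene 274 [ 0.45935631 -0.38014127  0.17569948] 0.18474489620821988 84.97837150516536 [0.00636974 0.02800603]
side 105 [ 0.4642114  -0.36009358  0.17393703] 0.1842972375493397 80.3390704763767 [0.00684686 0.03076531]
```

```bash
python3 - <<'E'
from h import *
def look(pos,yaw,tag,labels):
    robot.goto(pos,down(np.radians(yaw))); st=robot.get_state(); im,d=imaging.grab_frame("wrist")
    c=cam("wrist",st); out={}
    for l in labels:
        r=nets.landmark_of("wrist",l); out[l]=[(np.round(x["pixel"],1).tolist(),round(x["p"],2)) for x in r[:2]]
    print(tag,round(st["t"],2),np.round(st["position"],3),out)
    np.savez('/tmp/%s.npz'%tag,im=im,d=d,K=c[0],D=c[1],V=c[2]); cv2.imwrite('pics/%s.png'%tag,im[:,:,::-1])
look([.5,.0,.36],180,"wbox",["control_box","tray","cover_hinge","cover_handle","knob_grip","knob_pointer","green_mark"])
look([.462,-.36,.33],173,"wrest",["rest","rest_bar"])
print(robot.get_state()["t"])
E
python3 - <<'E'
import cv2,numpy as np
a=np.hstack([cv2.imread('pics/wbox.png'),cv2.imread('pics/wrest.png')])
cv2.imwrite('pics/d.png',cv2.resize(a,(800,300),interpolation=cv2.INTER_AREA))
E
```

```text
wbox 2.83 [0.5   0.    0.359] {'control_box': [([267.3, 137.8], 0.77)], 'tray': [([252.4, 214.0], 0.84)], 'cover_hinge': [([265.1, 197.6], 0.86)], 'cover_handle': [([291.0, 72.2], 0.56)], 'knob_grip': [([291.7, 70.2], 0.26)], 'knob_pointer': [], 'green_mark': []}
wrest 4.59 [ 0.462 -0.359  0.33 ] {'rest': [([255.4, 143.4], 0.68), ([126.2, 250.8], 0.52)], 'rest_bar': [([257.4, 164.0], 0.86)]}
4.7417
```

View pics/d.png

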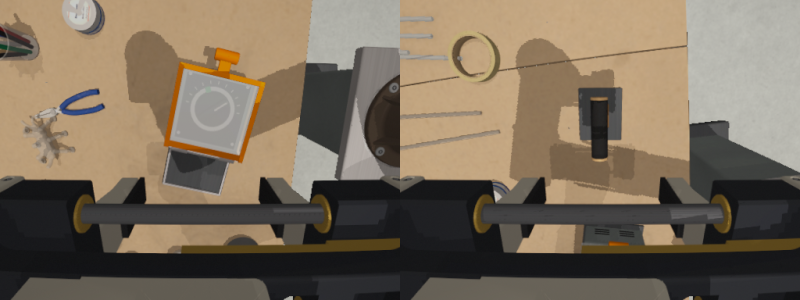

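The left half shows the shut cover with its handle at about (291,74) and the tray below at (250,215). The right half shows the rest's bar at (255,163), running up and down the image. Both agree with the networks.

```bash
python3 - <<'E'
from h import *
sc,si=cam("scene"),cam("side")
L=lambda t:(lambda z:((z["K"],z["D"],z["V"]),z["im"],z["d"]))(np.load('/tmp/%s.npz'%t))
wb,imb,db=L("wbox"); wr,imr,dr=L("wrest")
obs=[(sc,"control_box",[237.9,239.3]),(sc,"cover_hinge",[229,203.9]),(sc,"cover_handle",[246.2,234.5]),(si,"control_box",[289.1,216.8]),(si,"tray",[272.3,241.2]),(si,"cover_hinge",[285.2,201.2]),(si,"cover_handle",[306.1,174.1]),
(wb,"control_box",[267.3,137.8]),(wb,"tray",[252.4,214]),(wb,"cover_hinge",[265.1,197.6]),(wb,"cover_handle",[291,72.2])]
r=fitbox(obs,[.48,-.02,1.4]); print("all",r.x,np.degrees(r.x[2]),np.round(r.fun,1))
print("handle",tri([(c,p) for c,l,p in obs if l=="cover_handle"]))
# orange mask from the wrist: angle of outline
hsv=cv2.cvtColor(imb,cv2.COLOR_RGB2HSV); m=cv2.inRange(hsv,(5,150,120),(22,255,255)); m[230:]=0
P,u,v=cloud(wb,db); k=m[v,u]>0; Q=P[k]; print("orange z",np.percentile(Q[:,2],[5,50,95]))
q=Q[(Q[:,2]>.09)&(Q[:,2]<.13)][:,:2].astype(np.float32)
B=Rz(r.x[2])[:2,:2]; loc=(q-r.x[:2])@B; print("local extents",loc.min(0),loc.max(0))
f=q[loc[:,0]>-.075]; print("minrect",cv2.minAreaRect(f))
h=loc[loc[:,0]<-.092]; print("handle bar local",h.min(0),h.max(0),len(h))
P,u,v=cloud(wr,dr); k=(P[:,2]>.168)&(P[:,2]<.195)&(abs(P[:,0]-.46)<.06)&(abs(P[:,1]+.37)<.08); q=P[k]
w,V=np.linalg.eigh(np.cov(q[:,:2].T)); print("bar",len(q),q.min(0),q.max(0),cv2.minAreaRect(q[:,:2].astype(np.float32)),np.degrees(np.arctan2(V[1,1],V[0,1])),np.sqrt(w))
print("bar tri",tri([(sc,[289.9,273.4]),(si,[322.1,126.8]),(wr,[257.4,164])]))
k=(P[:,2]>.008)&(P[:,2]<.025)&(abs(P[:,0]-.46)<.1)&(abs(P[:,1]+.37)<.1); q=P[k];print("foot",len(q),cv2.minAreaRect(q[:,:2].astype(np.float32)))
E
```

```text
all [ 0.47955377 -0.01988791  1.37006868] 78.49915311803655 [-0.4 -0.5  2.2 -1.1 -0.8 -0.3  3.2  1.1  0.1 -1.2 -1.9 -1.8  1.  -0.6
  2.8  3.   2.2  0.5 -2.3 -0.5 -0.8 -0.6]
handle [ 0.46013336 -0.12238691  0.10981615]
orange z [0.11679176 0.11830529 0.12286217]
local extents [-0.11417162 -0.07949153] [0.0722279  0.07445066]
minrect ((0.48168474435806274, -0.023441769182682037), (0.14682301878929138, 0.15116272866725922), 76.99972534179688)
handle bar local [-0.11417162 -0.0204761 ] [-0.09203805  0.01978916] 523
bar 1751 [ 0.44837172 -0.42031664  0.16861104] [ 0.48141326 -0.32936259  0.18307179] ((0.46522456407546997, -0.37480759620666504), (0.08991474658250809, 0.023792846128344536), 83.43171691894531) 83.46666650746766 [0.0068055  0.02597644]
bar tri [ 0.46075882 -0.3751905   0.16729371]
foot 2431 ((0.46514275670051575, -0.37513256072998047), (0.10975182056427002, 0.09013570845127106), 83.30690002441406)
```

```bash
python3 - <<'E'
from h import *
z=np.load('/tmp/wbox.npz'); wb=(z["K"],z["D"],z["V"]); im=z["im"]
hsv=cv2.cvtColor(im,cv2.COLOR_RGB2HSV); m=cv2.inRange(hsv,(5,150,120),(22,255,255)); m[230:]=0
P,u,v=cloud(wb,z["d"]); k=m[v,u]>0
def model(Q,x0,half,ctr):  # rectangle boundary fit by robust extents over yaw
    best=None
    for a in np.radians(np.arange(74,83,.1)):
        L=Q[:,:2]@Rz(a)[:2,:2]; e=np.percentile(L,1.,axis=0),np.percentile(L,99.,axis=0)
        A=np.prod(e[1]-e[0])
        if best is None or A<best[0]: best=(A,np.degrees(a),e[1]-e[0],Rz(a)[:2,:2]@((e[0]+e[1])/2))
    return best
B=Rz(np.radians(77.5))[:2,:2]; o=np.array([.481,-.021])
loc=(P[:,:2]-o)@B
s=k&(loc[:,0]>-.082)&(P[:,2]>.09); b=model(P[s],0,0,0); print("panel",b, "minrect",cv2.minAreaRect(P[s][:,:2].astype(np.float32)))
hd=k&(loc[:,0]<-.094)&(P[:,2]>.09); print("handle",cv2.minAreaRect(P[hd][:,:2].astype(np.float32)))
t=(P[:,2]>.002)&(P[:,2]<.018)&(loc[:,0]>.08)&(loc[:,0]<.21)&(abs(loc[:,1])<.09)
print("tray",t.sum(),loc[t].min(0),loc[t].max(0),cv2.minAreaRect(P[t][:,:2].astype(np.float32)))
for lo in np.arange(.08,.2,.02):
    q=loc[t&(abs(loc[:,0]-lo)<.01)]; print(round(lo,2),len(q),q[:,1].min() if len(q) else 0,q[:,1].max() if len(q) else 0)
E
```

```text
panel (np.float64(0.022198405761776018), np.float64(76.79999999999984), array([0.14853051, 0.14945351]), array([ 0.48122019, -0.02658124])) minrect ((0.48096656799316406, -0.02655249834060669), (0.1532081812620163, 0.15116272866725922), 76.99972534179688)
handle ((0.45903053879737854, -0.12234118580818176), (0.01914920099079609, 0.04019671678543091), 77.90408325195312)
tray 3468 [ 0.1042608  -0.08791033] [0.20919465 0.08499243] ((0.5180963277816772, 0.13122344017028809), (0.09695827960968018, 0.17344354093074799), 74.29623413085938)
0.08 0 0 0
0.1 10 -0.0759256577325046 -0.07063190825814944
0.12 747 -0.08791032943393429 0.08411862587187222
0.14 785 -0.08373881995152503 0.08499243492588188
0.16 757 -0.08782318293079158 0.07221243098298585
0.18 735 -0.07810184782249813 0.07148350455315822
```

```bash
python3 - <<'E'
from h import *
z=np.load('/tmp/wbox.npz'); wb=(z["K"],z["D"],z["V"]); S=4
u0,v0=190,50
im=cv2.resize(z["im"][v0:v0+150+45,u0:u0+190-40+10,::-1],None,fx=3.5,fy=3,interpolation=cv2.INTER_CUBIC) if 0 else cv2.resize(z["im"][50:245,190:350,::-1],None,fx=3,fy=3,interpolation=cv2.INTER_CUBIC)
def W(l): return np.array([.4821,-.0212,0])+np.asarray(l)@Rz(np.radians(77.2)).T
def poly(l,col):
    p=((proj(wb,W(np.array(l)))-[190,50]+.5)*3).astype(int); cv2.polylines(im,[p],True,col,1)
poly([(.080,-.067,.006),(.194,-.067,.006),(.194,.067,.006),(.080,.067,.006)],(0,255,0))
poly([(.080,-.075,.0),(.2,-.075,.0),(.2,.075,.0),(.080,.075,.0)],(0,0,255))
poly([(-.079,-.075,.118),(.071,-.075,.118),(.071,.075,.118),(-.079,.075,.118)],(255,0,0))
cv2.imwrite('pics/e.png',im)
E
```

```text
(no output)
```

View pics/e.png

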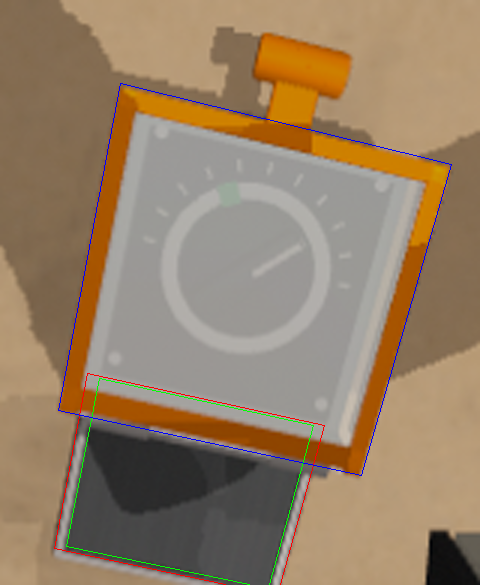

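The overlay shows that box pose (0.482, −0.021, 77.2°) fits the cover rim and tray lips well. The pointer is at about (302,244) and the green mark at (230,195) in the crop. Next I grasp the rest and carry it over.

```bash
cat >> h.py <<'E'
YAW=np.radians(77.2); O=np.array([.4821,-.0212,0]); RB=Rz(YAW)
def W(x,y,z): return O+RB@np.array([x,y,z])
def say(m=""):
    s=robot.get_state(); print(m,round(s["t"],2),np.round(s["position"],4),"F",np.round(s["force"],1),"M",np.round(s["ft_torque"],2),"w",round(s["grip_width"]*88,1),round(s["finger_force"],1)); return s
E
python3 - <<'E'
from h import *
R0=down(np.radians(173.4)); p=np.array([.4652,-.3748,.150])
robot.goto(p+[0,0,.06],R0); robot.servo_line(p,speed=.1); say("at")
jaws.move_gripper(0.0); say("grip")
robot.servo_line(p+[0,0,.01],speed=.05); robot.servo_line(p+[0,0,.18],speed=.2); say("up")
R1=down(YAW); q=W(.140,0,.33)
robot.servo_line(q,R1,speed=.22); s=say("over"); print(s["qpos"])
im,d=imaging.grab_frame("wrist"); cv2.imwrite('pics/carry.png',im[:,:,::-1]); c=cam("wrist",s); np.savez('/tmp/carry.npz',im=im,d=d,K=c[0],D=c[1],V=c[2])
im,d=imaging.grab_frame("side"); cv2.imwrite('pics/carrys.png',im[:,:,::-1])
E
python3 - <<'E'
import cv2,numpy as np
a=np.hstack([cv2.imread('pics/carry.png'),cv2.imread('pics/carrys.png')])
cv2.imwrite('pics/f.png',cv2.resize(a,(800,300),interpolation=cv2.INTER_AREA))
E
```

```text
at 6.04 [ 0.4657 -0.3751  0.1509] F [-0.2  0.5  1.2] M [-0.03 -0.04  0.01] w 88.2 0.0
grip 7.08 [ 0.4651 -0.3748  0.1499] F [-0.6 -0.7  1.6] M [-0.04  0.28 -0.01] w 23.2 30.0
up 8.43 [ 0.4646 -0.3743  0.3284] F [-0.4 -0.4 -5.6] M [0.08 0.08 0.06] w 23.3 30.0
over 10.82 [0.513  0.1149 0.33  ] F [ 0.1  0.7 -5. ] M [-0.1  -0.11 -0.01] w 23.4 30.0
[ 3.40245356e+01  3.33565810e+00 -8.02849914e+00  2.71236991e-03
 -7.86407504e+01 -1.36826432e+02]
```

View pics/f.png

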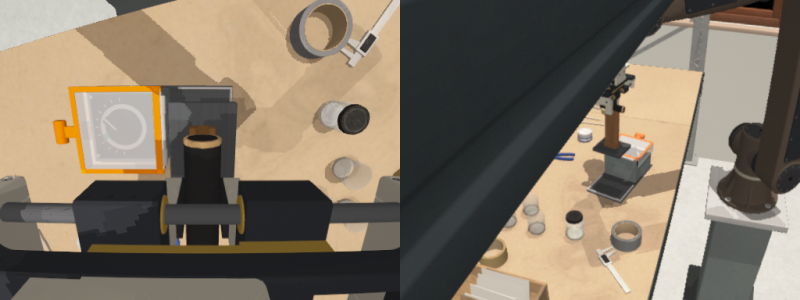

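The rest hangs upright over the tray, foot at about (200,140) in the left view. The roll and jar are well clear.

```bash
python3 - <<'E'
from h import *
robot.servo_line(W(.140,0,.170),speed=.15); say("low")
robot.servo_line(W(.140,0,.1565),speed=.03); say("down")
robot.servo_line(W(.140,0,.1555),speed=.02); s=say("down2")
jaws.move_gripper(0.8); say("rel")
robot.servo_line(W(.140,0,.26),speed=.2)
# look at it from the handle side
R=down(YAW+np.pi/2)
robot.goto(W(.02,0,.40),R); s=say("look"); im,d=imaging.grab_frame("wrist"); c=cam("wrist",s); np.savez('/tmp/pl.npz',im=im,d=d,K=c[0],D=c[1],V=c[2])
P,u,v=cloud(c,d); l=(P-O)@RB
b=(l[:,2]>.165)&(l[:,2]<.2)&(abs(l[:,0]-.14)<.05)&(abs(l[:,1])<.07)
print("bar local",b.sum(),l[b][:,2].max(),cv2.minAreaRect(l[b][:,:2].astype(np.float32)))
f=(l[:,2]>.0165)&(l[:,2]<.03)&(abs(l[:,0]-.14)<.07)&(abs(l[:,1])<.07)
print("foot local",f.sum(),l[f][:,2].mean() if f.any() else 0,cv2.minAreaRect(l[f][:,:2].astype(np.float32)))
for lab in ("cover_handle","cover_hinge"):
    print(lab,[(np.round((onz(c,x["pixel"],.112)[0]-O)@RB,4),round(x["p"],2)) for x in nets.landmark_of("wrist",lab)[:2]])
cv2.imwrite('pics/pl.png',im[:,:,::-1])
m=cv2.inRange(cv2.cvtColor(im,cv2.COLOR_RGB2HSV),(5,150,120),(22,255,255)); k=(m[v,u]>0)&(l[:,2]>.09)&(l[:,2]<.13)&(l[:,0]<-.094)&(l[:,0]>-.13)&(abs(l[:,1])<.05)
print("handle local",k.sum(),l[k].min(0) if k.any() else 0,l[k].max(0) if k.any() else 0)
E
```

```text
low 12.13 [0.5137 0.1156 0.1709] F [-0.8  0.4 -4.5] M [-0.04 -0.17  0.01] w 23.4 30.0
down 12.73 [0.5131 0.1153 0.1563] F [-0.  -0.5 -4.6] M [-0.09 -0.16 -0.01] w 23.0 30.0
down2 12.98 [0.5134 0.1154 0.1561] F [-2.2  0.1  2.5] M [-0.08  0.68  0.  ] w 23.2 30.0
rel 13.93 [0.5131 0.1153 0.1555] F [-0.3 -0.1 -0.5] M [-0.07 -0.11 -0.05] w 70.3 0.0
look 16.15 [ 0.4865 -0.0016  0.3992] F [ 0.2 -0.  -0.2] M [ 0.03  0.02 -0.06] w 70.2 0.0
bar local 1056 0.1884849290698331 ((0.13751590251922607, -0.00020514428615570068), (0.08947689086198807, 0.02233957126736641), 89.6082763671875)
foot local 1271 0.020509595400218492 ((0.1443716287612915, -5.984306335449219e-05), (0.07732755690813065, 0.11015778034925461), 0.22000378370285034)
cover_handle [(array([-0.1029, -0.002 ,  0.112 ]), 0.85)]
cover_hinge [(array([0.0727, 0.0012, 0.112 ]), 0.88), (array([0.1011, 0.0014, 0.112 ]), 0.51)]
handle local 418 [-0.11364481 -0.02025013  0.11183214] [-0.09400815  0.01971801  0.1257865 ]
```

View pics/pl.png

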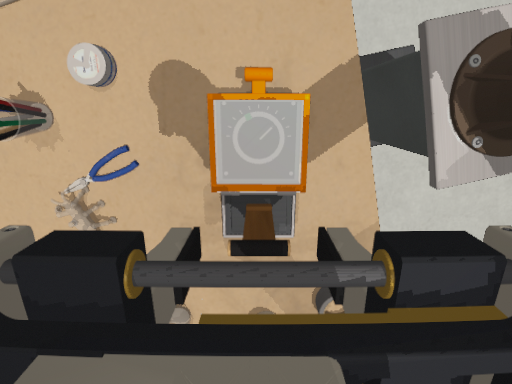

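The rest stands in the tray, its bar at local x 0.138 and parallel to the hinge within 0.4°. The handle is at (258,75). Next I pinch the handle and swing the cover over.

```bash
cat >> h.py <<'E'
RH=down(YAW+np.pi/2)
def arc(th,r=.1755): return W(.071-r*np.cos(th),0,.112+r*np.sin(th)-.019)
def swing(a,b,v,n=12):
    for t in np.linspace(a,b,n+1)[1:]:
        robot.servo_line(arc(t),speed=v); s=robot.get_state(); F=s["force"]
        print(round(t,2),round(s["t"],1),np.round(RB.T@F,1),round(s["grip_width"]*88,1))
        if np.linalg.norm(F)>15: print("STOP"); return False
    return True
E
python3 - <<'E'
from h import *
jaws.move_gripper(1.0)
robot.goto(W(-.1045,0,.17),RH); robot.servo_line(arc(0),speed=.1); say("at")
jaws.move_gripper(0.0); s=say("grip")
if 36<s["grip_width"]*88<44:
    swing(0,.3,.06,3) and swing(.3,2.1,.13,12)
    say("end")
im,d=imaging.grab_frame("scene"); cv2.imwrite('pics/g.png',im[:,:,::-1])
E
```

```text
at 18.81 [ 0.4595 -0.123   0.0936] F [ 0.1 -0.3  0. ] M [ 0.02 -0.01 -0.02] w 87.9 0.0
grip 19.63 [ 0.4591 -0.1231  0.093 ] F [ 0.4 -0.7 -1. ] M [-0.26 -0.31  0.02] w 40.0 30.0
0.1 20.1 [ 2.2 -1.8 -1.9] 39.8
0.2 20.5 [ 2.8 -1.9 -2.4] 39.9
0.3 21.0 [ 5.2 -2.2 -3.1] 40.1
0.45 21.3 [ 2.6 -2.6 -2.3] 39.6
0.6 21.7 [ 1.3 -3.  -2.6] 40.1
0.75 22.0 [ 0.3 -3.7 -0.8] 40.1
0.9 22.4 [-0.9 -4.  -0.1] 40.0
1.05 22.7 [-1.  -3.7  0.8] 40.2
1.2 23.1 [-1.6 -4.6  2.6] 40.2
1.35 23.4 [-2.2 -5.   3.9] 40.0
1.5 23.8 [-1.8 -4.2  5. ] 39.7
1.65 24.1 [-0.1 -5.   5.8] 40.0
1.8 24.5 [ 0.9 -3.5  5.6] 40.2
1.95 24.8 [ 2.1 -4.3  6.3] 40.2
2.1 25.2 [ 2.8 -3.7  5. ] 40.1
end 25.16 [0.5185 0.1354 0.2448] F [4.3 1.9 5. ] M [ 0.81 -1.59 -0.14] w 40.1 30.0
```

```bash
python3 - <<'E'
from h import *
base=None
for t in np.arange(2.11,2.27,.015):
    robot.servo_line(arc(t),speed=.02); robot.dwell(.1); F=RB.T@robot.get_state()["force"]
    ft=F[0]*np.sin(t)+F[2]*np.cos(t); base=ft if base is None else base
    print(round(t,3),np.round(F,1),round(ft,2))
    if ft<base-2.5: break
say()
im,d=imaging.grab_frame("side"); cv2.imwrite('pics/h.png',cv2.resize(im[:,:,::-1][60:300,180:420],None,fx=2,fy=2))
E
```

```text
2.11 [ 2.1 -3.8  7. ] -1.76
2.125 [ 2.3 -3.8  6.8] -1.59
2.14 [ 2.5 -2.8  6.2] -1.2
2.155 [ 2.9 -3.8  6.7] -1.25
2.17 [ 2.7 -3.2  6.6] -1.52
2.185 [ 4.1 -3.   5.7] 0.05
2.2 [ 3.  -2.7  6. ] -1.11
2.215 [ 3.5 -3.1  7.2] -1.5
2.23 [ 3.7 -3.1  6.1] -0.84
2.245 [ 3.4 -2.5  7.7] -2.17
2.26 [ 2.3 -2.3  7.2] -2.81
 29.39 [0.5235 0.1572 0.2293] F [2.7 1.8 7.2] M [ 0.6  -1.2  -0.05] w 39.6 30.0
```

View pics/h.png

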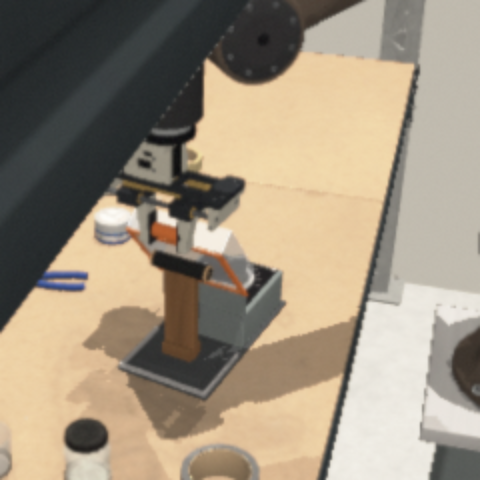

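Contact was reached at about 2.24 rad: the cover leans against the bar at (180,262), and the rest is standing in the tray. I let go and look at the knob.

```bash
python3 - <<'E'
from h import *
jaws.move_gripper(1.0); say("rel")
p=robot.get_state()["position"]; robot.servo_line(p+np.array([0,0,.12]),speed=.2)
for tag,pos in (("k1",(-.03,0,.28)),("k2",(-.06,0,.25))):
    robot.goto(W(*pos),RH); s=say(tag); im,d=imaging.grab_frame("wrist"); c=cam("wrist",s); np.savez('/tmp/%s.npz'%tag,im=im,d=d,K=c[0],D=c[1],V=c[2]); cv2.imwrite('pics/%s.png'%tag,im[:,:,::-1])
    for l,z in (("knob_grip",.1),("knob_pointer",.1),("green_mark",.08)):
        for x in nets.landmark_of("wrist",l)[:2]:
            q=(onz(c,x["pixel"],z)[0]-O)@RB; print(l,np.round(x["pixel"],1),round(x["p"],2),np.round(q,4),"ang",np.arctan2(-q[1],-(q[0]+.01)))
    P,u,v=cloud(c,d); l=(P-O)@RB
    k=(l[:,2]>.095)&(l[:,2]<.112)&(np.hypot(l[:,0]+.01,l[:,1])<.045); r=cv2.minAreaRect(l[k][:,:2].astype(np.float32)); print("bar",k.sum(),l[k][:,2].max(),r)
    g=cv2.inRange(cv2.cvtColor(im,cv2.COLOR_RGB2HSV),(40,70,40),(90,255,255))[v,u]>0
    k=g&(l[:,2]>.06)&(l[:,2]<.09)&(np.hypot(l[:,0]+.01,l[:,1])<.06); 
    if k.any(): m=l[k].mean(0); print("green",k.sum(),m,np.arctan2(-m[1],-(m[0]+.01)))
    k=(l[:,2]>.16)&(l[:,2]<.27)&(l[:,0]>.05)&(l[:,0]<.25); print("cover pts",k.sum())
E
```

```text
rel 30.39 [0.5225 0.1569 0.2285] F [-0.  -0.7  0.5] M [0.04 0.02 0.01] w 87.9 0.0
k1 32.03 [ 0.4757 -0.0504  0.2799] F [-1.  -0.9 -0.4] M [ 0.09 -0.04 -0.02] w 87.8 0.0
knob_grip [260.5 190.4] 0.86 [-0.0103  0.0022  0.1   ] ang -1.4579663362339828
knob_pointer [281.6 171.5] 0.56 [-0.0338  0.0274  0.1   ] ang -0.8562243663542615
knob_pointer [261.7 258.7] 0.17 [0.0831 0.004  0.1   ] ang -3.098931044349465
green_mark [247.9 161.9] 0.93 [-0.0417 -0.0135  0.08  ] ang 0.40345670080068957
bar 671 0.10740349911971597 ((-0.008871257305145264, 8.977390825748444e-05), (0.016433877870440483, 0.06007496267557144), 44.220157623291016)
green 78 [-0.0435462  -0.01703136  0.07379607] 0.4697874759246111
cover pts 2097
k2 32.52 [ 0.4684 -0.0798  0.2492] F [0.6 0.4 0.6] M [-0.01 -0.1   0.03] w 87.8 0.0
knob_pointer [282.2 203.4] 0.69 [-0.0343  0.0273  0.1   ] ang -0.8421559413580684
green_mark [245.4 193.7] 0.82 [-0.0397 -0.0148  0.08  ] ang 0.46296460341929196
bar 747 0.10698634503499621 ((-0.009043307974934578, 0.00019606389105319977), (0.016523603349924088, 0.059736642986536026), 44.2658805847168)
green 85 [-0.04344823 -0.01731226  0.07409912] 0.4776155874619482
cover pts 50
```

View pics/k1.png

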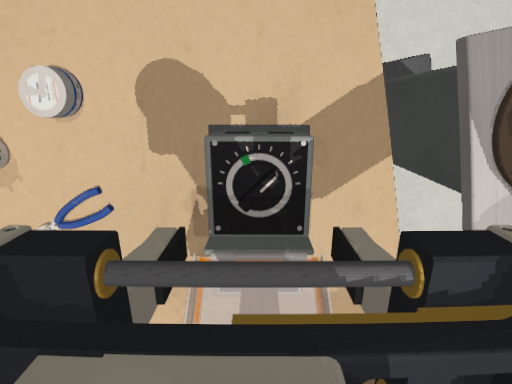

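The view shows the open box with the knob at about (261,187) and its white pointer up-right. The green mark is at (246,160), and the cover is propped behind. The knob reads −0.80 and the mark +0.466. I'll turn it with the gripper tilted 12° away from the cover.

```bash
cat >> h.py <<'E'
def kpose(a,dz=0,t=np.radians(12)):
    p=RB@np.array([-np.cos(a),-np.sin(a),0]); k=np.array([0,0,1.]); z=-np.sin(t)*p-np.cos(t)*k
    y=np.cross(k,p)*-1; y=np.cross(z,p); y/=np.linalg.norm(y); return W(-.009,0,.1025+dz)+.019*z, np.c_[np.cross(y,z),y,z]
def klook(tag):
    robot.goto(W(-.06,0,.25),RH); s=say(tag); im,d=imaging.grab_frame("wrist"); c=cam("wrist",s); cv2.imwrite('pics/%s.png'%tag,im[:,:,::-1])
    P,u,v=cloud(c,d); l=(P-O)@RB
    k=(l[:,2]>.095)&(l[:,2]<.112)&(np.hypot(l[:,0]+.01,l[:,1])<.045); r=cv2.minAreaRect(l[k][:,:2].astype(np.float32)); print("bar",k.sum(),r)
    g=cv2.inRange(cv2.cvtColor(im,cv2.COLOR_RGB2HSV),(40,70,40),(90,255,255))[v,u]>0
    k=g&(l[:,2]>.06)&(l[:,2]<.09)&(np.hypot(l[:,0]+.01,l[:,1])<.06); m=l[k].mean(0); print("green",k.sum(),m,np.arctan2(r[0][1]-m[1],r[0][0]-m[0]))
    b=cv2.boxPoints(r); e=[b[1]-b[0],b[2]-b[1]]; e=max(e,key=np.linalg.norm); print("knob",np.arctan(e[1]/e[0]))
    print("netangles",[(l_,round(x["p"],2),np.arctan2(r[0][1]-q[1],r[0][0]-q[0])) for l_,z in (("knob_pointer",.1),("green_mark",.075)) for x in nets.landmark_of("wrist",l_)[:1] for q in [(onz(c,x["pixel"],z)[0]-O)@RB]])
E
python3 - <<'E'
from h import *
P0,R0=kpose(-.8,.08); print(np.round(RH,3),np.round(kpose(0,0,0)[1],3)); 
if np.allclose(kpose(0,0,0)[1],RH,atol=1e-6):
    robot.goto(P0,R0); robot.servo_line(kpose(-.8)[0],speed=.1); say("at")
    jaws.move_gripper(0.0); s=say("grip")
    for a in np.linspace(-.8,.466,9)[1:]:
        robot.goto(*kpose(a)); s=say(round(a,2))
        if np.linalg.norm(s["force"])>20: print("STOP");break
    else:
        jaws.move_gripper(.7); robot.servo_line(kpose(.466,.1)[0],speed=.2); klook("k3")
E
```

```text
[[-0.222 -0.975  0.   ]
 [-0.975  0.222  0.   ]
 [-0.     0.    -1.   ]] [[-0.222 -0.975  0.   ]
 [-0.975  0.222  0.   ]
 [-0.     0.    -1.   ]]
at 34.48 [ 0.484  -0.0279  0.0844] F [-0.3  0.4 -0.7] M [-0.35  0.47  0.  ] w 88.0 0.0
grip 35.6 [ 0.4834 -0.0278  0.0839] F [-1.1  1.8  0.9] M [0.45 0.94 0.18] w 15.9 30.0
-0.64 35.93 [ 0.4831 -0.0274  0.0839] F [-1.9  3.2  2.3] M [0.78 1.   0.26] w 16.2 30.0
-0.48 36.26 [ 0.4827 -0.027   0.0839] F [-0.9  1.2  1.2] M [0.25 0.68 0.24] w 15.7 30.0
-0.33 36.57 [ 0.4823 -0.0267  0.0839] F [0.1 1.3 0.6] M [-0.23  0.31  0.13] w 15.4 30.0
-0.17 36.87 [ 0.4819 -0.0265  0.0839] F [-0.2 -0.1 -1.1] M [-0.68 -0.2  -0.03] w 15.8 30.0
-0.01 37.16 [ 0.4814 -0.0263  0.0839] F [ 1.7 -1.6 -0.8] M [-1.22 -0.61 -0.09] w 15.7 30.0
0.15 37.44 [ 0.4809 -0.0262  0.0839] F [ 3.6 -2.2 -2.9] M [-1.6  -1.12 -0.21] w 16.1 30.0
0.31 37.72 [ 0.4804 -0.0262  0.0839] F [ 5.3 -2.4 -3.2] M [-1.97 -1.64 -0.24] w 16.1 30.0
0.47 37.98 [ 0.4798 -0.0262  0.0839] F [ 4.3 -2.9 -5. ] M [-2.05 -2.1  -0.31] w 15.8 30.0
k3 40.22 [ 0.4682 -0.0793  0.2488] F [-0.9  0.3 -0.6] M [ 0.03 -0.03  0.02] w 61.9 0.0
bar 727 ((-0.009620504453778267, -0.0007049143314361572), (0.05860834941267967, 0.016245193779468536), 27.115877151489258)
green 85 [-0.0434527  -0.01683535  0.0739175 ] 0.44489782738661954
knob 0.47326127
netangles [('knob_pointer', 0.65, np.float64(0.33949855005548246)), ('green_mark', 0.79, np.float64(0.400748807672846))]
```

```bash
python3 -c "
import cv2
a=cv2.imread('pics/k3.png')[120:300,170:350]; cv2.imwrite('pics/k3c.png',cv2.resize(a,None,fx=3,fy=3,interpolation=cv2.INTER_CUBIC))"
```

```text
(no output)
```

View pics/k3c.png

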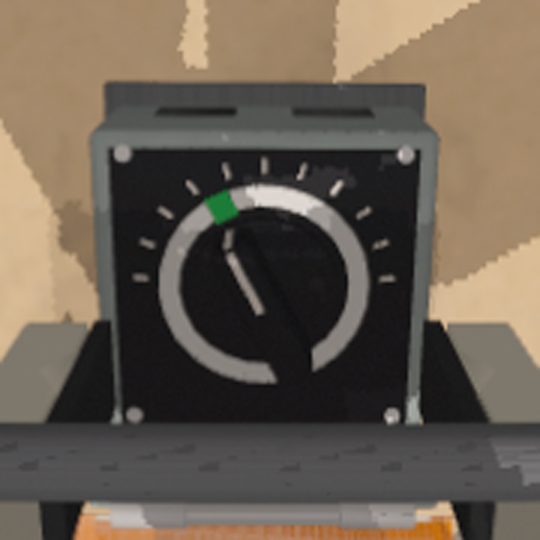

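The pointer line (from 260,310 to 230,235) is aimed straight at the green mark at (222,207). Now I measure the handle and close the cover.

```bash
python3 - <<'E'
from h import *
jaws.move_gripper(1.0)
robot.goto(W(.04,0,.40),RH)
s=say(); im,d=imaging.grab_frame("wrist"); c=cam("wrist",s); cs=[("wrist",c,im,d)]
for n in ("scene","side"):
    im,d=imaging.grab_frame(n); cs.append((n,cam(n),im,d))
obs=[]
for n,c,im,d in cs:
    r=nets.landmark_of(n,"cover_handle")
    if r: print(n,np.round(r[0]["pixel"],1),r[0]["p"]); obs.append((c,r[0]["pixel"]))
    P,u,v=cloud(c,d); l=(P-O)@RB; m=cv2.inRange(cv2.cvtColor(im,cv2.COLOR_RGB2HSV),(5,150,90),(22,255,255))[v,u]>0
    rad=np.hypot(l[:,0]-.071,l[:,2]-.112); k=m&(rad>.164)&(rad<.195)&(abs(l[:,1])<.03)&(l[:,2]>.15)
    if k.any(): q=l[k]; print(n,k.sum(),q.mean(0),q[:,1].min(),q[:,1].max(),"th",np.arctan2(q[:,2].mean()-.112,.071-q[:,0].mean()))
if len(obs)>1:
    q=(tri(obs)-O)@RB; print("tri",q,np.arctan2(q[2]-.112,.071-q[0]))
E
```

```text
41.8 [0.4908 0.0181 0.3997] F [-0.6 -0.3 -0.3] M [-0.01  0.    0.  ] w 88.1 0.0
wrist [258.  291.2] 0.77
wrist 357 [ 0.17473522 -0.00030216  0.26165671] -0.01948815523305191 0.019207278955588936 th 2.1769131635789476
scene [225.7 154. ] 0.78
scene 52 [1.71015031e-01 2.35940439e-04 2.55012935e-01] -0.016873561918604313 0.020063600280737705 th 2.1810809159958064
side [263.2 177.8] 0.69
side 89 [0.18574895 0.00078779 0.25579952] -0.02163456009938224 0.01791207786315532 th 2.244303519152096
tri [ 0.1847446  -0.00306691  0.24569146] 2.275754208986996
```

```bash
python3 - <<'E'
from h import *
T=2.215; p=arc(T)
robot.goto(p+[0,0,.07],RH); robot.servo_line(p,speed=.1); say("at")
jaws.move_gripper(0.0); s=say("grip")
if 36<s["grip_width"]*88<44:
    ok=swing(T,1.9,.06,3) and swing(1.9,.3,.13,11) and swing(.3,.06,.06,3)
    if ok:
        b=None
        for t in (.045,.03,.02,.01,0.,-.01,-.02):
            robot.servo_line(arc(t),speed=.02); robot.dwell(.1); F=RB.T@robot.get_state()["force"]; b=F[2] if b is None else b
            print(round(t,3),np.round(F,1))
            if F[2]>b+4: break
        say("shut")
im,d=imaging.grab_frame("side"); cv2.imwrite('pics/m.png',im[:,:,::-1])
E
```

```text
at 43.66 [0.5217 0.1508 0.2341] F [-0.3 -0.1  0.9] M [-0.03  0.01  0.01] w 87.6 0.0
grip 44.48 [0.5219 0.1506 0.2334] F [ 4.8 -1.2 -2.7] M [-0.6  -1.52 -0.16] w 39.8 30.0
2.11 44.9 [-1.3 -5.5 -3.2] 39.9
2.0 45.4 [-0.3 -4.4 -4.2] 39.9
1.9 45.9 [ 0.5 -5.2 -4.3] 40.1
1.75 46.2 [-0.1 -5.4 -4.8] 39.9
1.61 46.6 [ 1.4 -5.1 -3.9] 39.8
1.46 46.9 [ 1.5 -5.6 -3.5] 40.1
1.32 47.3 [ 1.3 -5.  -2.8] 40.0
1.17 47.6 [ 0.9 -4.1 -0.7] 40.0
1.03 48.0 [-1.5 -2.7  2. ] 39.6
0.88 48.3 [-2.8 -3.9  3.2] 39.9
0.74 48.7 [-3.2 -3.5  2.8] 40.0
0.59 49.0 [-4.6 -4.5  2.6] 39.9
0.45 49.4 [-5.9 -3.9  1.4] 40.0
0.3 49.7 [-5.7 -4.3  1.6] 40.0
0.22 50.1 [-6.1 -4.8  1.9] 40.1
0.14 50.5 [-5.8 -3.2  1.5] 39.8
0.06 50.9 [-7.4 -4.9  0.9] 39.7
0.045 [-6.6 -4.7  0.8]
0.03 [-7.3 -4.8  1. ]
0.02 [-7.7 -4.6  1. ]
0.01 [-7.9 -5.6  1.7]
0.0 [-7.8 -5.1  0.8]
-0.01 [-8.8 -4.2  0.9]
-0.02 [-6.1  0.7 15.3]
shut 53.38 [ 0.4589 -0.1238  0.0906] F [-2.  -5.8 15.3] M [-1.94  0.73 -0.04] w 40.0 30.0
```

```bash
python3 - <<'E'
from h import *
jaws.move_gripper(1.0); say("rel")
robot.servo_line(W(-.105,0,.22),speed=.15); robot.goto(W(.0,0,.40),RH); s=say("look")
im,d=imaging.grab_frame("wrist"); c=cam("wrist",s); cv2.imwrite('pics/z1.png',im[:,:,::-1])
P,u,v=cloud(c,d); l=(P-O)@RB
m=cv2.inRange(cv2.cvtColor(im,cv2.COLOR_RGB2HSV),(5,150,120),(22,255,255))[v,u]>0
k=m&(l[:,2]>.09)&(l[:,2]<.16)&(l[:,0]<-.094)&(l[:,0]>-.13)&(abs(l[:,1])<.05); print("handle",k.sum(),l[k].min(0),l[k].max(0))
k=m&(abs(l[:,1])<.08)&(l[:,0]>-.079)&(l[:,0]<.07); A=np.c_[l[k][:,:2],np.ones(k.sum())]; print("rim plane",np.linalg.lstsq(A,l[k][:,2],rcond=None)[0])
b=(l[:,2]>.165)&(l[:,2]<.2)&(abs(l[:,0]-.14)<.05)&(abs(l[:,1])<.07); print("bar",b.sum(),cv2.minAreaRect(l[b][:,:2].astype(np.float32)))
im2,_=imaging.grab_frame("side"); a=np.hstack([im[:,:,::-1],im2[:,:,::-1]]); cv2.imwrite('pics/z.png',cv2.resize(a,(800,300),interpolation=cv2.INTER_AREA))
E
```

```text
rel 54.38 [ 0.459  -0.1231  0.0895] F [ 0.8  0.6 -0. ] M [-0.03  0.02 -0.01] w 87.9 0.0
look 56.23 [ 0.4817 -0.0211  0.3987] F [ 0.5 -0.4 -0.5] M [ 0.01 -0.    0.  ] w 87.9 0.0
handle 384 [-0.1127637  -0.02017091  0.1155409 ] [-0.09481415  0.01886161  0.1252626 ]
rim plane [-0.12513342  0.0522136   0.13458237]
bar 560 ((0.13031944632530212, 7.56680965423584e-05), (0.09021912515163422, 0.0087093161419034), 89.8741455078125)
```

View pics/z.png

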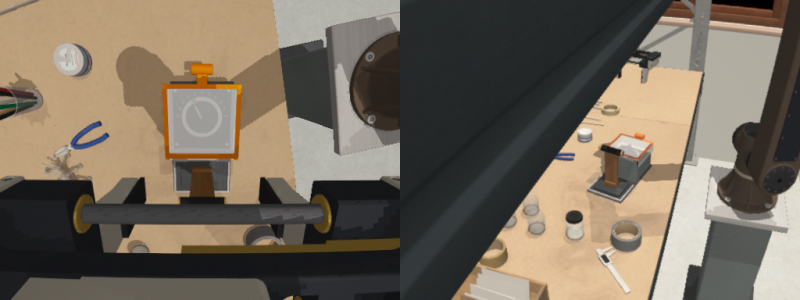

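The cover is shut, with the handle at the same height as at the start. The rest is standing in the tray at (203,180) left and (610,170) right, and the roll, pot and jar have not moved.

```bash
python3 -c "
from rig import order; print(order.job_done())"
```

```text
the job is handed in; nothing more can be done
None
```

I handed the job in at about 56 s on the robot's clock: the cover was propped on the rest, the knob turned to about 0.47 rad against the mark's 0.46, the cover lowered shut, and the rest left standing in its tray; the system gave no verdict.

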